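Lock the service box cover with the cam key

ROBOT

A 6-joint arm with a two-finger parallel gripper is mounted at the origin on the work surface. World frame = base frame: x ahead of the robot, y to its left, z up, the work surface at z = 0. Lengths are in m, angles in degrees, forces in N, time in s.
With the tool pointing down it reaches from about 0.375 to 0.9 m from the base axis. Payload 3.1 kg.
Tool frame: the origin (TCP) lies at the very end of the fingers, on their centre line; the grasp point (between the pads) lies 19 mm behind it; z points along the fingers, y is the direction in which the jaws open and shut (so a half turn about z gives the same grasp; the last joint's range is limited). The gripper opens to 87 mm and grips with 3 to 60 N. Pads are 19 mm wide; open, the fingers measure 117 mm over their backs; the gripper's body (75 mm by 190 mm) begins 51 mm behind the grasp point.
Start: joints at [-81.904, 30.224, 82.088, -0, 67.689, -10.227], TCP at [0.197, -0.593, 0.223] pointing down, gripper open.
Joint ranges: [-176.69, 176.69], [-43.24, 126.21], [12.49, 139.97], [-82, 262], [0, 151.66], [-163.58, 163.58]. Speed limits (degrees/s): [159.86, 159.86, 180, 180, 180, 180].

INTERFACE

Orientations are given as a 3x3 rotation matrix whose columns are the frame's x, y, z axes.
In Python, from rig import readout, capture, camera_model, bot, spot_in, regions_of gives the robot as it stands.
- The arm moves only by the tool send_rows, never from a script. Its argument "moves" is a list that holds one entry, the list of rows, each a list of 7 numbers: the turn, a rotation vector about the tool's x, y, z in degrees, then the shift along the tool's x, y, z in cm, then the opening, from -1 (shut) to 1 (fully open). A call has exactly 5 rows; each row shifts and turns the commanded pose from where the row before left it, along the tool's axes as they then stand; what a row does not reach is not made up. A row lasts 1/10 s, in which the tool goes at most 50 mm and 8.59 degrees, less where a joint would pass 70% of its speed; a pose out of reach is approached as far as the arm can. A call with a gripper value outside its range is refused whole. The fingers move at their own pace and stop on an object; the grip force is fixed at half the most. Time passes only in rows, so rows that do not move let the fingers close, or fill a call up. It gives the time, the measured TCP pose, the force and the opening at its end, in the units of the state.
- readout.read_state(): the state, without advancing time (a new reading comes with each control period).
- capture(name): name is "scene" or "side" or "wrist"; returns the picture (384x512x3 uint8, blue, green, red); there is no depth.
- camera_model(name): a dict with "camera_matrix" (3x3 intrinsics, pixels), "pose" (4x4, takes a point from camera to world coordinates). Camera axes: x right, y up, looking along -z (the intrinsics and any distortion apply to the point x, -y, -z); pixel columns grow to the right and rows downward; lengths in m; the calibration is good to about 2 mm. A picture is of the moment at which its call begins: read the wrist's pose just before it. camera_model takes no time and is no camera call; for the wrist camera it gives the pose at the moment of the call.
- bot.hand_in(): hands the job in, once; it reports no verdict.
Trained networks look in the newest picture that a camera, given by its name, has taken for a name from the list of things; names that differ only in an ending like _2 or _b are one class to them, and where a whole thing is asked for, a point or a joint stands for the part that bears it (a point fixed in the world has none). Each returns a list of dicts, best first, with "p" (0 to 1); they miss things now and then, are a little off and sometimes report something else, mostly with a low value. They report only what shows in the picture. A call takes as long as a camera call. They do not tell look-alikes from the thing itself.
- spot_in(camera, thing): "location" ([x, y, z] in m, in world coordinates, good to about 4 mm: the middle of the surface that is visible of it).
- regions_of(camera, thing): "mask" (384x512 bool, what is visible of it).
The state is a dict: "time_s": time; "joint_positions": joint angles; "qvel": joint speeds; "tau": joint torques, N m; "position": TCP position; "tcp_rot": TCP orientation; "force": force on the tool from outside, world axes, zero at the start; "moment": the same for the moment, N m; "opening": opening from 0.0 (shut) to 1.0 (fully open).
Only numpy, scipy, OpenCV 4.12 (cv2) and the standard library are available. Lean on these libraries where they do the work, as an engineer would, in place of code of your own. Each camera call takes 0.05 s, during which the arm holds its last target. There are 200 camera calls.

TASK

Push the white cover of the grey service box fully shut, then with the blade of the orange cam key pushed well down into the slot turn both slotted brass cams clockwise from the red marks to the green marks, until each stops. Never turn the cams with the fingers. Put the key back upright in its blue stand, blade in the slot and collar resting on top, and leave everything else on the worktop where it is.

Things in the scene. Friction and masses are not known exactly. Their poses are not given: they have to be found in the camera images.
- box: grey service box fixed to the worktop, 220 mm (its x) by 280 mm (its y) by 80 mm high, open top closed by the hinged white cover. Origin at the centre of its underside; its x points from the cover's free edge to its hinge (away from the robot).
- cover (a joint): the white cover's hinge angle: 0 = shut, flat on the box; grows as the free edge (robot side) lifts, at most 1.3. A stiff hinge: the cover stays where it is left and needs about 2 to 4 N, square to it, at the free edge to push it down.
- cover_hinge (a point): middle of the cover's hinge line at the level of the cover's upper face, at the box's far (+x) wall; the hinge axis runs along the box's y, 8 mm below this point (square to the cover). The cover is 220 mm from hinge to free edge, 280 mm wide, 8 mm thick; shut, its upper face is 88 mm above the worktop.
- cover_edge (a point): middle of the cover's free edge, on its upper face (a small grey tab, 50 mm long, marks it). The space between the two cam housings is bare and may be pushed on.
- cam_left_disc: the left (+y of the box) cam: a brass disc, 45 mm diameter, with a straight slot across its whole top, 8 mm wide and 11.5 mm deep (black bottom), turning inside a fixed grey round housing (62 mm outside, 51 mm inside, 15 mm high) on the cover, 55 mm from its free edge and 80 mm from its middle. Origin on the turning axis at the mouth of the slot (13.5 mm above the cover's upper face); z is the turning axis, out of the cover; x runs along the slot.
- cam_left (a joint): angle of the left (+y of the box) cam, clockwise seen from above: 0 = open, slot along the red marks (parallel to the cover's free edge); 1.571 = seated against its stop, slot along the green marks. It stays where it is left and takes about 0.12 N m to turn. Starts between 0 and 0.25.
- cam_right_disc: the right (-y of the box) cam: a brass disc, 45 mm diameter, with a straight slot across its whole top, 8 mm wide and 11.5 mm deep (black bottom), turning inside a fixed grey round housing (62 mm outside, 51 mm inside, 15 mm high) on the cover, 55 mm from its free edge and 80 mm from its middle. Origin on the turning axis at the mouth of the slot (13.5 mm above the cover's upper face); z is the turning axis, out of the cover; x runs along the slot.
- cam_right (a joint): angle of the right (-y of the box) cam, clockwise seen from above: 0 = open, slot along the red marks (parallel to the cover's free edge); 1.571 = seated against its stop, slot along the green marks. It stays where it is left and takes about 0.12 N m to turn. Starts between 0 and 0.25.
- key_grip (a point): the loose cam key (90 g), at the centre of its orange handle, 66 mm above its tip. Handle 40 mm (x) by 16 mm (y) by 60 mm high; below it a dark round collar, 46 mm diameter and 8 mm thick (28 to 36 mm above the tip); below that a flat steel blade, 30 mm wide (x), 4 mm thick (y), 28 mm long, thinner in its last 5 mm. z points up from tip to handle. In the cam's slot the blade has about 0.14 rad of play either way. Starts upright in its stand.
- key_tip (a point): middle of the lower end of the key's blade, axes as the key's.
- stand_top (a point): the blue key stand, a fixed block 70 mm (x) by 60 mm (y) by 35 mm high, which stands left or right of the box: centre of its top face and of the slot in it, 38 mm (x) by 14 mm (y), 31 mm deep. The key's blade hangs in the slot and its collar rests on the top, so the tip is then 28 mm below this point and the handle's centre 38 mm above it.
- pump_bottle: amber soap bottle with a black pump, 62 mm diameter, 176 mm tall; a loose bystander, origin at the centre of its underside.
- detergent: white bottle with a blue cap, 96 mm diameter, 200 mm tall; a loose bystander, origin at the centre of its underside.
- spray_can: yellow and orange can, 56 mm diameter, 180 mm tall; a loose bystander, origin at the centre of its underside.
- tee_fitting: brass pipe tee, 64 mm long, 34 mm high; a loose bystander, origin at the centre of its underside.
- valve_cap: red plastic cap, 44 mm diameter, 32 mm high; a loose bystander, origin at the centre of its underside.
- jar: glass jar with a red cap at the end (local +x) of the blue stand, 50 mm diameter, 110 mm tall; a loose bystander, origin at the centre of its underside.
- grease_tin: blue tin close to the left side of the box, 44 mm diameter, 90 mm tall; a loose bystander, origin at the centre of its underside.
- descaler: green bottle close to the right side of the box, 44 mm diameter, 130 mm tall; a loose bystander, origin at the centre of its underside.
Things that resemble listed ones, but are neither listed nor needed, are in the scene too. Of the things shaped like the part that bears stand_top, the blue one is meant.

How it is judged:
By the outcome, as a careful person would: the job done as asked, in the order asked, and still so for the second after the job is handed in, with the robot touching nothing.
It also fails if it takes over 72 s, if anything falls off the work surface, if the arm or the gripper's body presses on something with over 40 N, if the wrist force passes 120 N, or if a joint passes its speed limit or range.

## Working session

There is one attempt and no reset: what is moved stays moved. The work goes in short steps, Python scripts to look and compute and a tool call to move; the robot and the scene stay as the last step left them, time stands still between calls to the robot, and variables do not carry over. Pictures are saved under pics/ and viewed, about 8 in all and at most 12, crops included, and the job is handed in when it is done.

Besides the shell and the picture viewer there is one more tool, called after "Emit:" in YAML: its name, and indented under it one key for each argument. send_rows: Moves the arm, as the interface text tells. Its arguments: {"type":"object","properties":{"moves":{"type":"array","items":{"type":"array","items":{"type":"array","items":{"type":"number"}}}}},"required":["moves"]}

```bash
ls; mkdir -p pics; python3 - <<'E'
from rig import readout, capture, camera_model, bot, spot_in, regions_of
import cv2, numpy as np
print(readout.read_state())
a=capture("scene");
for t in ["cam_left_disc","key_grip","stand_top","cover","jar","cover_edge","box","grease_tin","descaler"]:
    print(t,[(np.round(d["location"],3),round(d["p"],2)) for d in spot_in("scene",t)][:3])
b=capture("side")
for t in ["cam_left_disc","key_grip","stand_top","cover","jar","cover_edge","box","grease_tin","descaler"]:
    print(t,[(np.round(d["location"],3),round(d["p"],2)) for d in spot_in("side",t)][:3])
cv2.imwrite("pics/scene.png",cv2.resize(a,(800,600)));cv2.imwrite("pics/side.png",cv2.resize(b,(800,600)))
E
```

```text
pics
{'time_s': 0.0, 'joint_positions': array([-8.19054844e+01,  3.02781073e+01,  8.21568674e+01, -3.66372109e-04,
        6.76881359e+01, -1.02280501e+01]), 'qvel': array([-0.0116804 ,  0.00269445,  0.07363848, -0.06710818, -0.03894863,
        0.11941607]), 'tau': array([-2.14594074e-03, -4.40047181e+01, -1.76589561e+01,  6.31670561e-02,
        5.82822226e-02, -1.67311655e-04]), 'position': array([ 0.19639268, -0.59257122,  0.22157817]), 'tcp_rot': array([[ 9.49301033e-01,  3.14368342e-01, -3.08405160e-04],
       [ 3.14368269e-01, -9.49298725e-01,  2.12644288e-03],
       [ 3.75717697e-04, -2.11558722e-03, -9.99997692e-01]]), 'force': array([-0.30897268, -0.92940779, -0.36608836]), 'moment': array([0.00695551, 0.01210915, 0.0072746 ]), 'opening': 1.0031876608050907}
cam_left_disc [(array([0.625, 0.111, 0.18 ]), 0.55)]
key_grip [(array([0.423, 0.345, 0.083]), 0.77)]
stand_top [(array([0.415, 0.223, 0.037]), 0.96), (array([0.308, 0.329, 0.033]), 0.88), (array([0.398, 0.474, 0.038]), 0.76)]
cover [(array([0.659, 0.031, 0.142]), 0.7)]
jar [(array([0.655, 0.364, 0.12 ]), 0.69), (array
[... 354 characters left out ...]
eft_disc [(array([0.624, 0.108, 0.179]), 0.57)]
key_grip [(array([0.405, 0.348, 0.039]), 0.84), (array([ 0.596, -0.053,  0.182]), 0.49)]
stand_top [(array([0.396, 0.228, 0.038]), 0.94), (array([0.396, 0.348, 0.034]), 0.86), (array([0.291, 0.334, 0.038]), 0.56)]
cover [(array([0.63 , 0.031, 0.161]), 0.55)]
jar [(array([0.392, 0.353, 0.034]), 0.65), (array([0.491, 0.316, 0.083]), 0.62), (array([0.629, 0.104, 0.18 ]), 0.54)]
cover_edge [(array([0.63 , 0.031, 0.158]), 0.91)]
box [(array([0.607, 0.039, 0.052]), 0.63), (array([ 0.598, -0.054,  0.179]), 0.45)]
grease_tin [(array([0.715, 0.187, 0.065]), 0.86), (array([ 0.454, -0.006,  0.027]), 0.4)]
descaler [(array([ 0.638, -0.164,  0.09 ]), 0.44)]
```

View pics/scene.png

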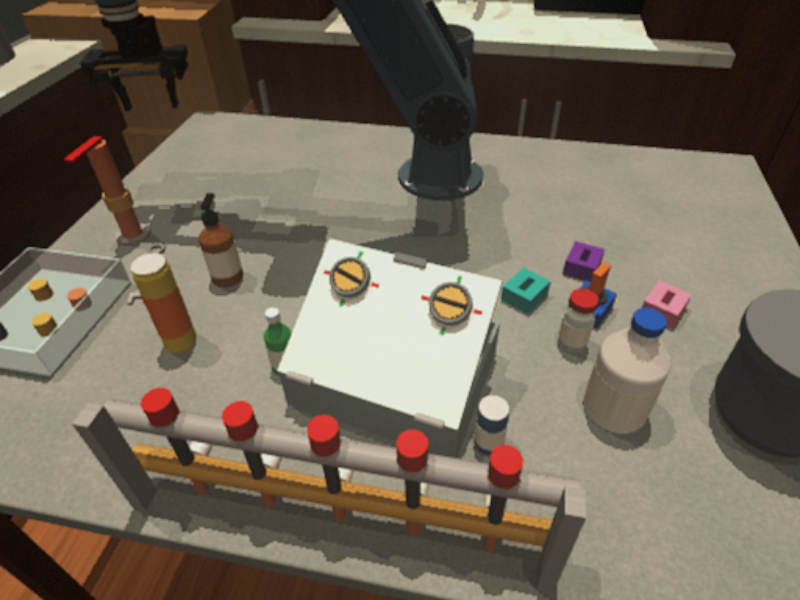

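View pics/side.png

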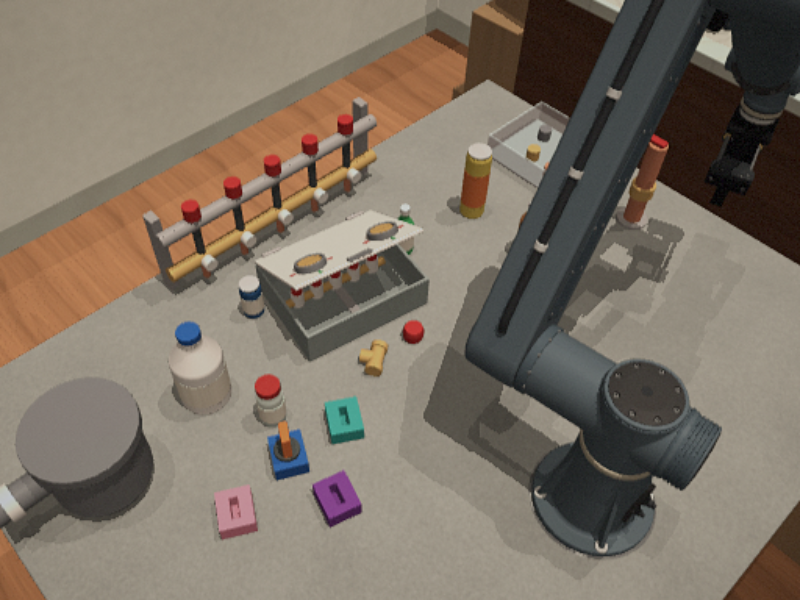

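The blue stand holds the orange key (side 288,455). The look-alike stands are teal (345,420), purple (337,497) and pink (235,512), and all three are empty. The cover is half open, with its cams at side (310,263) and (382,231). Next I fit the box, cover and stand poses from both views.

```bash
cat > h.py <<'E'
import numpy as np, cv2
from rig import readout, capture, camera_model, bot, spot_in, regions_of
from scipy.optimize import least_squares
def proj(name,P,m=None):
    m=m or camera_model(name); T=np.linalg.inv(m["pose"]); P=np.atleast_2d(P)
    c=P@T[:3,:3].T+T[:3,3]; c=c*[1,-1,-1]; q=c@np.array(m["camera_matrix"]).T
    return q[:,:2]/q[:,2:]
def onplane(name,uv,z,m=None):
    m=m or camera_model(name); K=np.array(m["camera_matrix"])
    d=np.linalg.inv(K)@[uv[0],uv[1],1]; d=m["pose"][:3,:3]@(d*[1,-1,-1]); o=m["pose"][:3,3]
    return o+d*(z-o[2])/d[2]
def rz(a): return np.array([[np.cos(a),-np.sin(a),0],[np.sin(a),np.cos(a),0],[0,0,1]])
def cover(p,P):  # P: (s from hinge toward free edge, y, height above upper face)
    x,y,yaw,a=p; out=[]
    for s,yy,h in np.atleast_2d(P):
        hh=8e-3+h
        L=[.11-(s*np.cos(a)) + hh*np.sin(a)*1.0, yy, .08+s*np.sin(a)+hh*np.cos(a)]
        out.append(rz(yaw)@L+[x,y,0])
    return np.array(out)
E
python3 - <<'E'
from h import *
print({k:v for k,v in camera_model("side").items() if k not in("pose","camera_matrix")})
Pts=np.array([[.22,.14,0],[.22,-.14,0],[0,.14,0],[0,-.14,0],[.165,.08,.0135],[.165,-.08,.0135],[.22,0,0]])
sc=np.array([[500,278],[330,240],[463,425],[285,372],[450,302],[350,277],[409,260]])/1.5625
sd=np.array([[283,286],[423,232],[257,263],[372,211],[310,263],[382,231],[359,256]])/1.5625
def f(p): return np.r_[(proj("scene",cover(p,Pts))-sc).ravel(),(proj("side",cover(p,Pts))-sd).ravel()]
r=least_squares(f,[.68,.03,0,.3],loss="soft_l1"); p=r.x; print(p); print(r.fun.reshape(-1,2).round(1))
np.save("box.npy",p)
print("edge",cover(p,[[.22,0,0]]),"cams shut",cover([*p[:3],0],Pts[4:6]))
# stand/key
for n in("scene","side"):
    for t in("key_grip","stand_top"):
        for d in regions_of(n,t)[:4]:
            ys,xs=np.nonzero(d["mask"]); print(n,t,round(d["p"],2),xs.min(),xs.max(),ys.min(),ys.max())
a=cv2.imread("pics/side.png")[395:495,240:340]; cv2.imwrite("pics/c1.png",cv2.resize(a,(600,600),interpolation=2))
print(readout.read_state()["time_s"])
s=readout.read_state(); W=camera_model("wrist")["pose"]; R=s["tcp_rot"]
print("wrist in tcp",R.T@(W[:3,3]-s["position"]), (R.T@W[:3,:3]).round(2))
E
```

```text
{}
[ 0.63341517  0.02654999 -0.16681088  0.50891315]
[[ 1.6  0.6]
 [-0.7 -1. ]
 [-2.   2.2]
 [-4.8 -0.6]
 [ 0.6 -0.6]
 [-0.5 -0.9]
 [ 1.8 -1.4]
 [ 7.6  2.8]
 [-0.3 -1.6]
 [-2.8 -0.1]
 [-2.2 -0.4]
 [-0.4  0.1]
 [-0.8 -0.7]
 [ 1.3  1.8]]
edge [[0.55627837 0.03953794 0.19417645]] cams shut [[ 0.59246167  0.11457165  0.1015    ]
 [ 0.56589554 -0.04320744  0.1015    ]]
scene key_grip 0.76 376 389 168 193
scene stand_top 0.84 321 351 172 199
scene stand_top 0.73 360 385 154 178
scene stand_top 0.55 381 393 186 207
scene stand_top 0.55 413 442 180 208
side key_grip 0.49 175 191 269 294
side stand_top 0.72 138 163 311 344
side stand_top 0.7 200 231 301 336
side stand_top 0.69 208 232 254 283
side stand_top 0.65 172 197 274 305
1.2
wrist in tcp [ 0.0745018   0.00063789 -0.1615533 ] [[-0.    0.96  0.28]
 [ 1.    0.   -0.  ]
 [-0.    0.28 -0.96]]
```

View pics/c1.png

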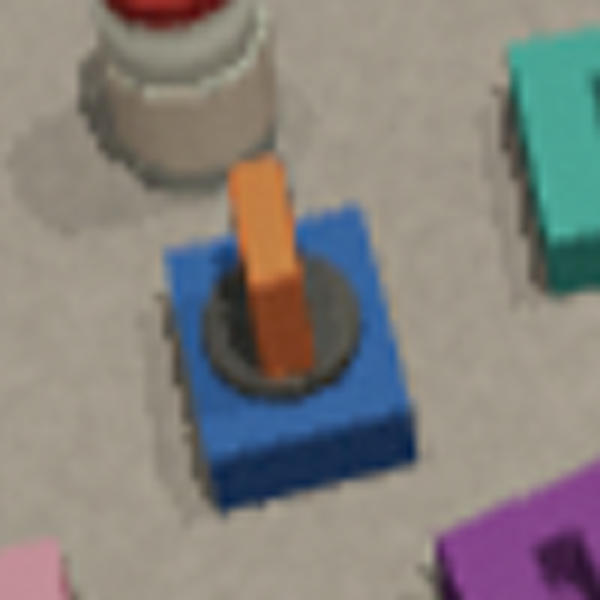

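```bash
cat >> h.py <<'E'
def plan(target,yaw=None,tilt=False):
    """print remaining shift in tool axes (cm) and turn (deg) to target xyz / tool-x yaw (deg)"""
    s=readout.read_state(); R=s["tcp_rot"]; d=R.T@(np.array(target)-s["position"])*100
    y0=np.degrees(np.arctan2(R[1,0],R[0,0]))
    print("t",round(s["time_s"],2),"pos",s["position"].round(4),"yaw",round(y0,2),"shift cm",d.round(2),"dist",np.linalg.norm(d).round(1),"turn_z",None if yaw is None else round((y0-yaw+180)%360-180,2),"F",s["force"].round(1),"op",round(s["opening"],3),"tiltz",R[:,2].round(4),"q",s["joint_positions"].round(0))
E
python3 - <<'E'
from h import *
C=[(167,250),(358,208),(412,415),(208,458)]
Q=np.array([onplane("side",((240+u/6)/1.5625,(395+v/6)/1.5625),.035) for u,v in C]); print(Q.round(4))
c=Q.mean(0); ax=(Q[0]+Q[1]-Q[2]-Q[3])/2; ay=(Q[0]+Q[3]-Q[1]-Q[2])/2
print("stand",c.round(4),np.linalg.norm(ax),np.linalg.norm(ay),"yaw",np.degrees(np.arctan2(ax[1],ax[0])),np.degrees(np.arctan2(ay[1],ay[0])))
plan([.565,.038,.28])
E
```

```text
[[0.4588 0.3521 0.035 ]
 [0.4315 0.3014 0.035 ]
 [0.3681 0.3327 0.035 ]
 [0.3973 0.3845 0.035 ]]
stand [0.4139 0.3427 0.035 ] 0.07008944230095512 0.05850101652413041 yaw -27.037506736512768 61.12297025054146
t 1.2 pos [ 0.1965 -0.5933  0.2225] yaw 18.32 shift cm [ 54.83 -48.34  -5.75] dist 73.3 turn_z None F [-0.8 -1.1 -0.5] op 0.998 tiltz [-0. -0. -1.] q [-82.  30.  82.  -0.  68. -10.]
```

Emit:
send_rows:
  moves:
    - [[0,0,0,3.65,-3.22,-0.4,-1],[0,0,0,3.65,-3.22,-0.4,-1],[0,0,0,3.65,-3.22,-0.4,-1],[0,0,0,3.65,-3.22,-0.4,-1],[0,0,0,3.65,-3.22,-0.4,-1]]

```text
time_s: 1.7
position: [0.3198, -0.3815, 0.2428]
tcp_rot: [[0.95, 0.314, 0.0], [0.314, -0.95, -0.0], [0.0, 0.0, -1.0]]
force: [0.7, 0.7, 0.5]
opening: 0.631
```

Emit:
send_rows:
  moves:
    - [[0,0,0,3.65,-3.22,-0.4,-1],[0,0,0,3.65,-3.22,-0.4,-1],[0,0,0,3.65,-3.22,-0.4,-1],[0,0,0,3.65,-3.22,-0.4,-1],[0,0,0,3.65,-3.22,-0.4,-1]]

```text
time_s: 2.2
position: [0.4426, -0.1711, 0.2631]
tcp_rot: [[0.949, 0.314, 0.001], [0.314, -0.949, -0.001], [0.001, 0.001, -1.0]]
force: [0.8, -1.1, 0.1]
opening: 0.167
```

Emit:
send_rows:
  moves:
    - [[0,0,0,3.65,-3.22,-0.4,-1],[0,0,0,3.65,-3.22,-0.4,-1],[0,0,0,3.65,-3.22,-0.4,-1],[0,0,0,3.65,-3.22,-0.4,-1],[0,0,0,3.65,-3.22,-0.4,-1]]

```text
time_s: 2.7
position: [0.5652, 0.0393, 0.283]
tcp_rot: [[0.949, 0.315, 0.001], [0.315, -0.949, -0.0], [0.0, 0.0, -1.0]]
force: [1.2, -1.2, -0.1]
opening: 0.006
```

```bash
python3 -c "
from h import *
plan([.565,.038,.2],-9.6)"
```

```text
t 2.7 pos [0.5652 0.0393 0.283 ] yaw 18.34 shift cm [-0.06  0.12  8.3 ] dist 8.3 turn_z 27.94 F [ 1.2 -1.2 -0.1] op 0.006 tiltz [ 6.e-04 -3.e-04 -1.e+00] q [-7. 22. 86. -0. 72. 64.]
```

Emit:
send_rows:
  moves:
    - [[0,0,0,0,0,3,-1],[0,0,0,0,0,3,-1],[0,0,0,0,0,1.2,-1],[0,0,0,0,0,1.2,-1],[0,0,0,0,0,1.2,-1]]

```text
time_s: 3.2
position: [0.5642, 0.0371, 0.1868]
tcp_rot: [[0.95, 0.314, -0.001], [0.314, -0.95, 0.0], [-0.0, -0.0, -1.0]]
force: [-3.3, 0.2, 3.0]
opening: 0.007
```

Emit:
send_rows:
  moves:
    - [[0,0,0,0,0,1.2,-1],[0,0,0,0,0,1.2,-1],[0,0,0,0,0,1.2,-1],[0,0,0,0,0,1.2,-1],[0,0,0,0,0,1.2,-1]]

```text
time_s: 3.7
position: [0.5643, 0.0373, 0.1256]
tcp_rot: [[0.949, 0.314, -0.0], [0.314, -0.949, 0.0], [-0.0, -0.0, -1.0]]
force: [-1.1, 0.4, 2.7]
opening: 0.006
```

Emit:
send_rows:
  moves:
    - [[0,0,0,0,0,1,-1],[0,0,0,0,0,1,-1],[0,0,0,0,0,0.5,-1],[0,0,0,0,0,0.4,-1],[0,0,0,0,0,0.2,-1]]

```text
time_s: 4.2
position: [0.5642, 0.0374, 0.0952]
tcp_rot: [[0.949, 0.314, -0.001], [0.314, -0.949, 0.0], [-0.001, -0.0, -1.0]]
force: [-1.1, -0.6, 2.2]
opening: 0.004
```

Emit:
send_rows:
  moves:
    - [[0,0,0,0,0,0.3,-1],[0,0,0,0,0,0.3,-1],[0,0,0,0,0,0.15,-1],[0,0,0,0,0,0.1,-1],[0,0,0,0,0,0,-1]]

```text
time_s: 4.7
position: [0.5645, 0.0374, 0.0883]
tcp_rot: [[0.949, 0.314, 0.001], [0.314, -0.949, -0.0], [0.001, 0.0, -1.0]]
force: [-2.8, 0.4, 9.1]
opening: 0.002
```

Emit:
send_rows:
  moves:
    - [[0,0,0,0,0,0.15,-1],[0,0,0,0,0,0,-1],[0,0,0,0,0,-1,-1],[0,0,-8.5,0,0,-3,-1],[0,0,-8.5,0,0,-3,-1]]

```text
time_s: 5.2
position: [0.5645, 0.0373, 0.1559]
tcp_rot: [[0.812, 0.583, -0.0], [0.583, -0.812, 0.0], [-0.0, -0.0, -1.0]]
force: [0.2, 0.4, -0.0]
opening: 0.004
```

Emit:
send_rows:
  moves:
    - [[0,0,-8.5,0,0,-3,-1],[0,0,-8.5,0,0,-3,-1],[0,0,-8.5,0,0,-3,-1],[0,0,-8.5,0,0,-3,0],[0,0,-8.5,0,0,-2,0]]

```text
time_s: 5.7
position: [0.5658, 0.0372, 0.2982]
tcp_rot: [[0.205, 0.979, 0.005], [0.979, -0.205, -0.001], [0.0, 0.005, -1.0]]
force: [0.6, 0.4, -0.4]
opening: 0.111
```

Emit:
send_rows:
  moves:
    - [[0,0,-8.5,0,0,0,0],[0,0,-8.5,0,0,0,0],[0,0,-8.5,0,0,0,0],[0,0,-8.5,0,0,0,0],[0,0,0,0,0,0,0]]

```text
time_s: 6.2
position: [0.5648, 0.0372, 0.2956]
tcp_rot: [[-0.371, 0.928, 0.001], [0.928, 0.371, -0.0], [-0.001, 0.001, -1.0]]
force: [0.7, -0.4, 0.5]
opening: 0.483
```

```bash
python3 - <<'E'
from h import *
m=camera_model("wrist"); im=capture("wrist"); cv2.imwrite("pics/w1.png",cv2.resize(im,(768,576)))
p=np.load("box.npy"); p[3]=0
print(proj("wrist",cover(p,[[.165,.08,.0135],[.165,-.08,.0135],[.22,0,0],[.22,.14,0],[.22,-.14,0]]),m)*1.5)
np.save("w1.npy",m,allow_pickle=True)
plan([.4139,.3427,.25],153)
E
```

```text
[[450.33369033 178.54109221]
 [347.44752942 340.6186926 ]
 [339.82657037 226.7715349 ]
 [431.55812982  69.9078979 ]
 [263.15284537 357.88583666]]
t 6.25 pos [0.5648 0.0373 0.2956] yaw 111.65 shift cm [33.96 -2.76  4.54] dist 34.4 turn_z -41.35 F [ 0.6 -0.2 -0.6] op 0.491 tiltz [ 9.e-04 -1.e-04 -1.e+00] q [ -8.  21.  86.   0.  73. -29.]
```

View pics/w1.png

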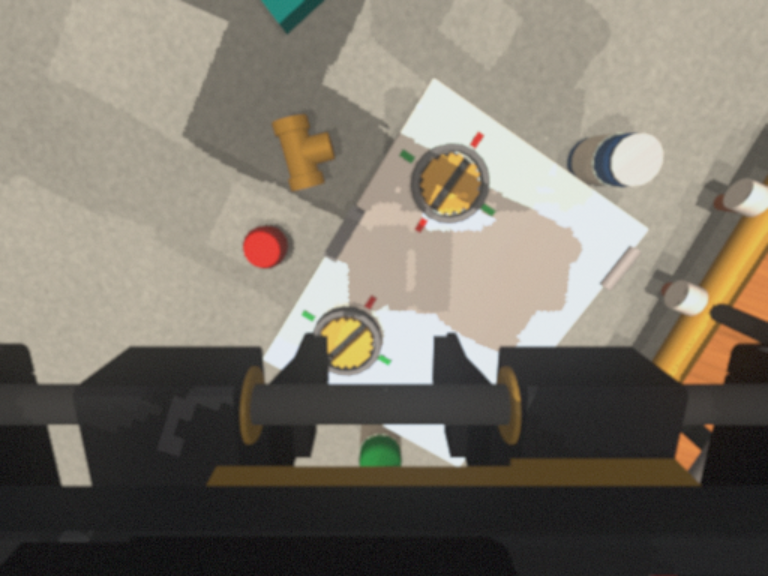

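```bash
python3 - <<'E'
from h import *
m=np.load("w1.npy",allow_pickle=True).item()
Pts=np.array([[.22,.14,0],[0,.14,0],[.165,.08,.0135],[.165,-.08,.0135],[.22,0,0],[.22,-.14,0]])
uv=np.array([[434,79],[648,229],[450,183],[348,341],[342,234],[264,358]])/1.5
p0=np.load("box.npy")[:3]
r=least_squares(lambda p:(proj("wrist",cover([*p,0],Pts),m)-uv).ravel(),p0,loss="soft_l1");p=r.x
print(p,np.degrees(p[2]),(r.fun.reshape(-1,2)*1.5).round(1)); np.save("box2.npy",p)
print("cams",cover([*p,0],Pts[2:4]).round(4))
for a,b in (((434,206),(467,164)),((329,360),(368,327))):
    A,B=[onplane("wrist",np.array(q)/1.5,.1015,m) for q in(a,b)]; print("slot yaw",np.degrees(np.arctan2(*(B-A)[[1,0]])),"mid",((A+B)/2).round(4))
for a,b in (((421,225),(477,139)),):
    A,B=[onplane("wrist",np.array(q)/1.5,.09,m) for q in(a,b)]; print("red yaw",np.degrees(np.arctan2(*(B-A)[[1,0]])))
E
```

```text
[ 0.63525477  0.02210667 -0.17809473] -10.204076287010048 [[ 0.1 -2.5]
 [ 3.9 -0.4]
 [ 1.5  1.8]
 [-0.9  3.7]
 [-1.2 -2.8]
 [-1.3  2.8]]
cams [[ 0.5953  0.1106  0.1015]
 [ 0.567  -0.0469  0.1015]]
slot yaw 74.51016626012893 mid [0.5945 0.1099 0.1015]
slot yaw 63.69889730274805 mid [ 0.5676 -0.0456  0.1015]
red yaw 79.76721780795921
```

Emit:
send_rows:
  moves:
    - [[0,0,0,4.8,-0.4,0,0],[0,0,0,4.8,-0.4,0,0],[0,0,0,4.8,-0.4,0,0],[0,0,0,4.8,-0.4,0,0],[0,0,-8.2,0,0,0,0]]

```text
time_s: 6.75
position: [0.4749, 0.2143, 0.2957]
tcp_rot: [[-0.505, 0.863, -0.001], [0.863, 0.505, 0.002], [0.003, -0.0, -1.0]]
force: [0.9, -1.2, -0.6]
opening: 0.5
```

Emit:
send_rows:
  moves:
    - [[0,0,-8.3,0,0,0,0],[0,0,-8.3,0,0,0,0],[0,0,-8.3,0,0,0,0],[0,0,-8.3,0,0,0,0],[0,0,0,0,0,0,0]]

```text
time_s: 7.25
position: [0.4784, 0.2097, 0.2956]
tcp_rot: [[-0.892, 0.453, 0.001], [0.453, 0.892, 0.0], [-0.0, 0.0, -1.0]]
force: [0.9, 1.0, 0.8]
opening: 0.504
```

```bash
python3 -c "
from h import *
plan([.4139,.3427,.25],153)"
```

```text
t 7.25 pos [0.4784 0.2097 0.2956] yaw 153.06 shift cm [11.77  8.93  4.56] dist 15.5 turn_z 0.06 F [0.9 1.  0.8] op 0.504 tiltz [ 6.e-04  1.e-04 -1.e+00] q [ 11.  17.  91.   0.  71. -52.]
```

Emit:
send_rows:
  moves:
    - [[0,0,0,2.5,3,0.5,0],[0,0,0,2.5,3,0.5,0],[0,0,0,2.5,2.9,0.5,0],[0,0,0,1,0,0.5,0],[0,0,0,0,0,0,0]]

```text
time_s: 7.75
position: [0.4405, 0.3278, 0.2746]
tcp_rot: [[-0.893, 0.451, -0.003], [0.451, 0.893, -0.001], [0.002, -0.002, -1.0]]
force: [1.3, 0.1, -0.7]
opening: 0.5
```

```bash
python3 - <<'E'
from h import *
m=camera_model("wrist"); im=capture("wrist"); cv2.imwrite("pics/w2.png",cv2.resize(im,(768,576)))
for q in([.4139,.3427,.035],[.4139,.3427,.103]): print(proj("wrist",q,m)*1.5)
np.save("w2.npy",m,allow_pickle=True)
plan([.4139,.3427,.25],153)
E
```

```text
[[383.32398471 213.57883439]]
[[383.78131966 223.81113589]]
t 7.8 pos [0.4416 0.3271 0.2751] yaw 153.15 shift cm [3.18 0.15 2.51] dist 4.1 turn_z 0.15 F [ 0.4  0.5 -1.1] op 0.496 tiltz [-0.001  -0.0013 -1.    ] q [ 25.  21.  89.  -0.  70. -38.]
```

View pics/w2.png

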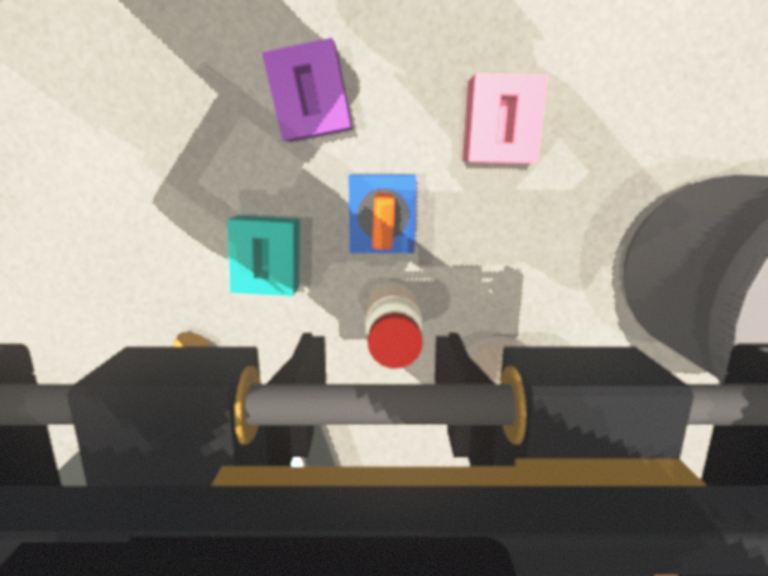

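Image: blue stand at (383,213), with the orange key in it, seen edge-on along the image's vertical. It sits exactly where predicted, and the jar is below it at (393,335). Now the grasp.

Emit:
send_rows:
  moves:
    - [[0,0,0,3.18,0.15,2,0],[0,0,0,0,0,4.5,0],[0,0,0,0,0,4.5,0],[0,0,0,0,0,3,0],[0,0,0,0,0,0,0]]

```text
time_s: 8.3
position: [0.4128, 0.3402, 0.1322]
tcp_rot: [[-0.891, 0.454, -0.008], [0.454, 0.891, -0.005], [0.005, -0.007, -1.0]]
force: [-1.0, -0.0, 0.0]
opening: 0.502
```

```bash
python3 -c "
from h import *
plan([.4139,.3427,.066],153)"
```

```text
t 8.3 pos [0.4128 0.3402 0.1322] yaw 153.02 shift cm [-0.01  0.32  6.62] dist 6.6 turn_z 0.02 F [-1. -0.  0.] op 0.502 tiltz [-0.0076 -0.0045 -1.    ] q [ 28.  31. 100.  -0.  50. -35.]
```

Emit:
send_rows:
  moves:
    - [[0,0,0,0,0.15,2,0],[0,0,0,0,0,2,0],[0,0,0,0,0,2,0],[0,0,0,0,0,0.6,0],[0,0,0,0,0,0,0]]

```text
time_s: 8.8
position: [0.4164, 0.3441, 0.0703]
tcp_rot: [[-0.892, 0.452, 0.001], [0.452, 0.892, 0.0], [-0.001, 0.001, -1.0]]
force: [0.1, 0.6, 0.1]
opening: 0.503
```

```bash
python3 -c "
from h import *
plan([.4139,.3427,.066],153)"
```

```text
t 8.8 pos [0.4164 0.3441 0.0703] yaw 153.13 shift cm [ 0.16 -0.24  0.43] dist 0.5 turn_z 0.13 F [0.1 0.6 0.1] op 0.503 tiltz [ 8.e-04  3.e-04 -1.e+00] q [ 28.  37. 101.  -0.  42. -35.]
```

Emit:
send_rows:
  moves:
    - [[0,0,0,0.15,-0.22,0.3,0],[0,0,0,0,0,0,0],[0,0,0,0,0,0,-1],[0,0,0,0,0,0,-1],[0,0,0,0,0,0,-1]]

```text
time_s: 9.3
position: [0.4132, 0.3433, 0.0669]
tcp_rot: [[-0.893, 0.45, 0.001], [0.45, 0.893, 0.0], [-0.0, 0.001, -1.0]]
force: [0.1, -1.1, 0.2]
opening: 0.313
```

Emit:
send_rows:
  moves:
    - [[0,0,0,0,0,0,-1],[0,0,0,0,0,0,-1],[0,0,0,0,0,0,-1],[0,0,0,0,0,0,-1],[0,0,0,0,0,0,-1]]

```text
time_s: 9.8
position: [0.4131, 0.3432, 0.0667]
tcp_rot: [[-0.893, 0.45, 0.0], [0.45, 0.893, 0.0], [-0.0, 0.0, -1.0]]
force: [0.3, 0.2, 2.0]
opening: 0.177
```

```bash
python3 -c "
from h import *
plan([.4139,.3427,.2],78)"
```

```text
t 9.8 pos [0.4131 0.3432 0.0667] yaw 153.23 shift cm [-1.000e-01 -1.000e-02 -1.333e+01] dist 13.3 turn_z 75.23 F [0.3 0.2 2. ] op 0.177 tiltz [ 2.e-04  2.e-04 -1.e+00] q [ 28.  37. 102.   0.  41. -35.]
```

Emit:
send_rows:
  moves:
    - [[0,0,0,0,0,-2,-1],[0,0,0,0,0,-4,-1],[0,0,0,0,0,-4.5,-1],[0,0,0,0,0,-4.5,-1],[0,0,8.5,0,0,0,-1]]

```text
time_s: 10.3
position: [0.4165, 0.3451, 0.2225]
tcp_rot: [[-0.814, 0.58, 0.012], [0.58, 0.814, 0.006], [-0.006, 0.012, -1.0]]
force: [0.3, 0.0, -1.5]
opening: 0.183
```

Emit:
send_rows:
  moves:
    - [[0,0,8.5,0,0,0,-1],[0,0,8.5,0,0,0,-1],[0,0,8.5,0,0,0,-1],[0,0,8.5,0,0,0,-1],[0,0,8.5,0,0,0,-1]]

```text
time_s: 10.8
position: [0.4125, 0.3428, 0.216]
tcp_rot: [[-0.206, 0.979, -0.001], [0.979, 0.206, -0.001], [-0.0, -0.001, -1.0]]
force: [0.7, 0.2, -0.6]
opening: 0.178
```

Emit:
send_rows:
  moves:
    - [[0,0,8.5,0,0,0,-1],[0,0,8.5,0,0,0,-1],[0,0,8.5,0,0,0,-1],[0,0,2,0,0,0,-1],[0,0,0,0,0,0,-1]]

```text
time_s: 11.3
position: [0.4125, 0.3428, 0.2161]
tcp_rot: [[0.263, 0.965, -0.001], [0.965, -0.263, -0.001], [-0.001, -0.001, -1.0]]
force: [0.1, -0.1, -2.0]
opening: 0.178
```

```bash
python3 -c "
from h import *
plan([.595,.1102,.2],75)"
```

```text
t 11.3 pos [0.4125 0.3428 0.2161] yaw 74.73 shift cm [-17.63  23.73   1.6 ] dist 29.6 turn_z -0.27 F [ 0.1 -0.1 -2. ] op 0.178 tiltz [-1.2e-03 -7.0e-04 -1.0e+00] q [28. 24. 95. -0. 61. 43.]
```

Emit:
send_rows:
  moves:
    - [[0,0,0,-2.5,3.4,0,-1],[0,0,0,-2.5,3.4,0,-1],[0,0,0,-2.5,3.4,0,-1],[0,0,0,-2.5,3.4,0,-1],[0,0,0,-2.5,3.4,0,-1]]

```text
time_s: 11.8
position: [0.5446, 0.1763, 0.2163]
tcp_rot: [[0.262, 0.965, -0.001], [0.965, -0.262, -0.0], [-0.0, -0.001, -1.0]]
force: [0.6, 0.8, -0.4]
opening: 0.185
```

Emit:
send_rows:
  moves:
    - [[0,0,0,-2.5,3.4,0,-1],[0,0,0,-2.6,3.3,0,-1],[0,0,0,0,0,1,-1],[0,0,0,0,0,0,-1],[0,0,0,0,0,0,-1]]

```text
time_s: 12.3
position: [0.5938, 0.1115, 0.2057]
tcp_rot: [[0.263, 0.965, -0.003], [0.965, -0.263, 0.0], [-0.0, -0.003, -1.0]]
force: [-0.4, 0.4, -1.0]
opening: 0.178
```

```bash
python3 - <<'E'
from h import *
m=camera_model("wrist"); im=capture("wrist"); s=readout.read_state(); tip=s["position"]+s["tcp_rot"]@[0,0,.0597]
b=capture("side"); q=proj("side",[.595,.1102,.12])[0].astype(int)
def crop(im,c,r): 
    x,y=np.clip(c,r,[511-r,383-r]); print("crop origin",x-r,y-r,"scale",400/(2*r)); return cv2.resize(im[y-r:y+r,x-r:x+r],(400,400),interpolation=2)
w=proj("wrist",[.595,.1102,.1015],m)[0].astype(int)
cv2.imwrite("pics/j1.png",np.hstack([crop(im,w,70),crop(b,q,50)]))
print("wrist cam pred",w,"tip",proj("wrist",tip,m),"side cam",proj("side",[.595,.1102,.1015]),"tip",proj("side",tip))
plan([.595,.1102,.175],75)
E
```

```text
crop origin 185 120 scale 2.857142857142857
crop origin 155 137 scale 4.0
wrist cam pred [255 190] tip [[253.94662219 204.74381334]] side cam [[205.34686667 190.90053397]] tip [[204.35654299 181.75841785]]
t 12.4 pos [0.5943 0.112  0.2066] yaw 74.83 shift cm [-0.16  0.11  3.16] dist 3.2 turn_z -0.17 F [ 0.6 -0.1 -0.3] op 0.183 tiltz [-8.e-04  2.e-04 -1.e+00] q [ 0. 30. 86.  0. 64. 15.]
```

View pics/j1.png

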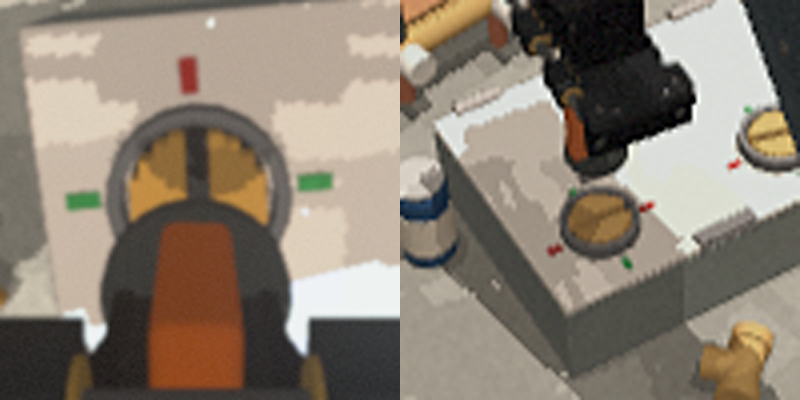

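Wrist crop: the slot at x≈198 is vertical, so it is aligned with the key. The green marks are at (83,201) and (315,182), and the housing spans x 108–290. I'll work out the centre from these marks.

```bash
python3 - <<'E'
from h import *
m=camera_model("wrist"); f=lambda u,v,z:onplane("wrist",np.array([185+u/2.857,120+v/2.857]),z,m)
a,b=f(83,201,.088),f(315,182,.088); print("centre",(a+b)/2,"green yaw",np.degrees(np.arctan2(*(b-a)[[1,0]])),np.linalg.norm(b-a))
a,b=f(108,190,.103),f(290,190,.103);print("housing x mid",(a+b)/2,np.linalg.norm(b-a))
a,b=f(197.5,200,.09),f(197,130,.09);print("slot yaw",np.degrees(np.arctan2(*(b-a)[[1,0]])), a)
r=f(188,75,.088); print("red",r)
plan([.595,.1102,.175],75)
E
```

```text
centre [0.59488579 0.11077324 0.088     ] green yaw -10.3285868677167 0.08028312389887249
housing x mid [0.59613162 0.11516234 0.103     ] 0.05937097849189079
slot yaw 75.26620698995653 [0.59386129 0.10848958 0.09      ]
red [0.60191757 0.15034211 0.088     ]
t 12.4 pos [0.5943 0.112  0.2066] yaw 74.83 shift cm [-0.16  0.11  3.16] dist 3.2 turn_z -0.17 F [ 0.6 -0.1 -0.3] op 0.183 tiltz [-8.e-04  2.e-04 -1.e+00] q [ 0. 30. 86.  0. 64. 15.]
```

Emit:
send_rows:
  moves:
    - [[0,0,0,-0.12,0.1,1.5,-1],[0,0,0,0,0,1.5,-1],[0,0,0,0,0,0.8,-1],[0,0,0,0,0,0,-1],[0,0,0,0,0,0,-1]]

```text
time_s: 12.9
position: [0.596, 0.11, 0.169]
tcp_rot: [[0.263, 0.965, 0.001], [0.965, -0.263, 0.0], [0.0, 0.001, -1.0]]
force: [0.9, 0.5, -1.5]
opening: 0.183
```

```bash
python3 -c "
from h import *
plan([.595,.1106,.150],75)"
```

```text
t 12.9 pos [0.596 0.11  0.169] yaw 74.77 shift cm [ 0.03 -0.11  1.9 ] dist 1.9 turn_z -0.23 F [ 0.9  0.5 -1.5] op 0.183 tiltz [ 6.e-04  1.e-04 -1.e+00] q [-0. 32. 88.  0. 60. 15.]
```

Emit:
send_rows:
  moves:
    - [[0,0,0,0,-0.1,0.5,-1],[0,0,0,0,0,0.4,-1],[0,0,0,0,0,0.3,-1],[0,0,0,0,0,0.2,-1],[0,0,0,0,0,0.1,-1]]

```text
time_s: 13.4
position: [0.5949, 0.1096, 0.1532]
tcp_rot: [[0.264, 0.965, -0.0], [0.965, -0.264, -0.0], [-0.0, -0.0, -1.0]]
force: [-0.6, 0.4, -0.8]
opening: 0.183
```

```bash
python3 -c "
from h import *
plan([.595,.1106,.150],75)"
```

```text
t 13.4 pos [0.5949 0.1096 0.1532] yaw 74.71 shift cm [ 0.1  -0.01  0.32] dist 0.3 turn_z -0.29 F [-0.6  0.4 -0.8] op 0.183 tiltz [-4.e-04 -0.e+00 -1.e+00] q [-0. 34. 89. -0. 58. 15.]
```

Emit:
send_rows:
  moves:
    - [[0,0,0,0.1,0,0.15,-1],[0,0,0,0,0,0.1,-1],[0,0,0,0,0,0.08,-1],[0,0,0,0,0,0,-1],[0,0,0,0,0,0,-1]]

```text
time_s: 13.9
position: [0.5953, 0.1107, 0.1503]
tcp_rot: [[0.264, 0.965, 0.0], [0.965, -0.264, 0.0], [0.0, 0.0, -1.0]]
force: [0.7, -0.1, -0.8]
opening: 0.183
```

Emit:
send_rows:
  moves:
    - [[0,0,6,0,0,0.03,-1],[0,0,7,0,0,0,-1],[0,0,7,0,0,0,-1],[0,0,7,0,0,0,-1],[0,0,7,0,0,0,-1]]

```text
time_s: 14.4
position: [0.5943, 0.111, 0.15]
tcp_rot: [[0.761, 0.649, -0.002], [0.649, -0.761, 0.0], [-0.001, -0.002, -1.0]]
force: [-1.3, 0.8, 0.9]
opening: 0.179
```

Emit:
send_rows:
  moves:
    - [[0,0,7,0,0,0,-1],[0,0,7,0,0,0,-1],[0,0,7,0,0,0,-1],[0,0,7,0,0,0,-1],[0,0,7,0,0,0,-1]]

```text
time_s: 14.9
position: [0.5939, 0.1114, 0.15]
tcp_rot: [[0.995, 0.095, -0.003], [0.095, -0.995, 0.001], [-0.003, -0.001, -1.0]]
force: [-1.9, 1.6, 1.4]
opening: 0.181
```

```bash
python3 -c "
from h import *
plan([.595,.1106,.150],-18); print(readout.read_state()['moment'])"
```

```text
t 14.9 pos [0.5939 0.1114 0.15  ] yaw 5.45 shift cm [0.1  0.09 0.  ] dist 0.1 turn_z 23.45 F [-1.9  1.6  1.4] op 0.181 tiltz [-0.0027  0.0012 -1.    ] q [ 0. 34. 89.  0. 57. 85.]
[0.45568009 0.44478676 0.17661981]
```

Emit:
send_rows:
  moves:
    - [[0,0,6,0.04,0.04,0,-1],[0,0,6,0,0,0,-1],[0,0,5,0,0,0,-1],[0,0,3,0,0,0,-1],[0,0,3,0,0,0,-1]]

```text
time_s: 15.4
position: [0.594, 0.1117, 0.15]
tcp_rot: [[0.954, -0.299, -0.003], [-0.299, -0.954, 0.002], [-0.004, -0.001, -1.0]]
force: [-1.9, 3.2, 1.7]
opening: 0.181
```

```bash
python3 -c "
from h import *
plan([.595,.1106,.150],-18); print(readout.read_state()['moment'])"
```

```text
t 15.4 pos [0.594  0.1117 0.15  ] yaw -17.4 shift cm [ 0.13  0.07 -0.  ] dist 0.1 turn_z 0.6 F [-1.9  3.2  1.7] op 0.181 tiltz [-0.0035  0.0023 -1.    ] q [ -0.  34.  89.   0.  58. 107.]
[0.7453634  0.51179239 0.08791451]
```

Emit:
send_rows:
  moves:
    - [[0,0,2,0,0,0,-1],[0,0,2,0,0,0,-1],[0,0,2,0,0,0,-1],[0,0,0,0,0,0,-1],[0,0,0,0,0,0,-1]]

```text
time_s: 15.9
position: [0.5941, 0.1115, 0.15]
tcp_rot: [[0.919, -0.393, -0.003], [-0.393, -0.919, 0.002], [-0.003, -0.0, -1.0]]
force: [-4.3, 4.0, 2.3]
opening: 0.186
```

```bash
python3 -c "
from h import *
plan([.595,.1106,.150],-18); print(readout.read_state()['moment'])"
```

```text
t 15.9 pos [0.5941 0.1115 0.15  ] yaw -23.16 shift cm [ 0.12  0.05 -0.  ] dist 0.1 turn_z -5.16 F [-4.3  4.   2.3] op 0.186 tiltz [-0.0031  0.0015 -1.    ] q [  0.  34.  89.   0.  58. 113.]
[0.91246759 0.79588318 0.59532598]
```

Emit:
send_rows:
  moves:
    - [[0,0,-6,0,0,0,-1],[0,0,-5,0.05,0,0,-1],[0,0,0,0,0,-1,-1],[0,0,0,0,0,-3,-1],[0,0,0,0,0,-2,-1]]

```text
time_s: 16.4
position: [0.5974, 0.1096, 0.212]
tcp_rot: [[0.977, -0.215, 0.003], [-0.215, -0.977, -0.001], [0.003, 0.0, -1.0]]
force: [0.6, 0.1, -1.4]
opening: 0.182
```

Emit:
send_rows:
  moves:
    - [[0,0,-8.5,0,0,0,-1],[0,0,-8.5,0,0,0,-1],[0,0,-8.5,0,0,0,-1],[0,0,-8.5,0,0,0,-1],[0,0,-8.5,0,0,0,-1]]

```text
time_s: 16.9
position: [0.5969, 0.1096, 0.2109]
tcp_rot: [[0.862, 0.506, 0.002], [0.506, -0.862, -0.001], [0.002, 0.002, -1.0]]
force: [0.9, 0.2, -1.4]
opening: 0.183
```

Emit:
send_rows:
  moves:
    - [[0,0,-8.5,0,0,0,-1],[0,0,-8.5,0,0,0,-1],[0,0,-8.5,0,0,0,-1],[0,0,-8.5,0,0,0,-1],[0,0,0,0,0,0,-1]]

```text
time_s: 17.4
position: [0.5968, 0.1096, 0.2107]
tcp_rot: [[0.437, 0.899, 0.002], [0.899, -0.437, -0.001], [0.0, 0.002, -1.0]]
force: [0.1, -0.4, -1.7]
opening: 0.179
```

```bash
python3 -c "
from h import *
plan([.5668,-.0469,.205],65)"
```

```text
t 17.4 pos [0.5968 0.1096 0.2107] yaw 64.09 shift cm [-15.39   4.14   0.58] dist 15.9 turn_z -0.91 F [ 0.1 -0.4 -1.7] op 0.179 tiltz [ 1.8e-03 -7.0e-04 -1.0e+00] q [-0. 30. 86. -0. 65. 26.]
```

Emit:
send_rows:
  moves:
    - [[0,0,0,-3.85,1.03,0,-1],[0,0,0,-3.85,1.03,0,-1],[0,0,0,-3.85,1.03,0,-1],[0,0,0,-3.85,1.03,0.5,-1],[0,0,0,0,0,0,-1]]

```text
time_s: 17.9
position: [0.5659, -0.0514, 0.2051]
tcp_rot: [[0.444, 0.896, 0.0], [0.896, -0.444, -0.003], [-0.002, 0.001, -1.0]]
force: [-0.2, 0.7, -0.2]
opening: 0.179
```

```bash
python3 - <<'E'
from h import *
m=camera_model("wrist"); im=capture("wrist"); np.save("w3.npy",m,allow_pickle=True)
b=capture("scene")
def crop(im,c,r): 
    x,y=np.clip(np.array(c).astype(int),r,[511-r,383-r]); print("crop origin",x-r,y-r,"scale",400/(2*r)); return cv2.resize(im[y-r:y+r,x-r:x+r],(400,400),interpolation=2)
w=proj("wrist",[.567,-.047,.1015],m)[0]
cv2.imwrite("pics/j2.png",np.hstack([crop(im,w,70),crop(b,proj("scene",[.59,.07,.1])[0],50)]))
plan([.5668,-.0469,.15],65)
E
```

```text
crop origin 182 115 scale 2.857142857142857
crop origin 223 154 scale 4.0
t 18.0 pos [ 0.5665 -0.0476  0.2053] yaw 63.88 shift cm [ 0.08 -0.01  5.53] dist 5.5 turn_z -1.12 F [-0.3 -0.4 -1.8] op 0.177 tiltz [ 8.e-04 -0.e+00 -1.e+00] q [-16.  27.  91.   0.  61.  10.]
```

View pics/j2.png

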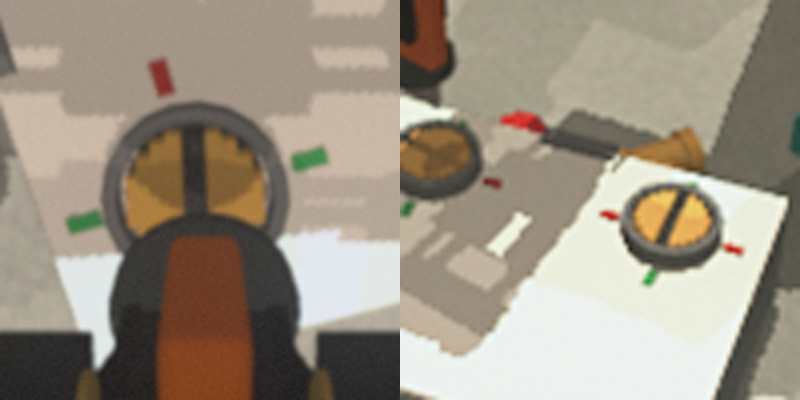

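Scene crop: the left cam's slot lies along its green marks. The right cam's green marks are at (84,222) and (310,159), with its slot from (192,130) to (198,212).

```bash
python3 - <<'E'
from h import *
m=np.load("w3.npy",allow_pickle=True).item(); f=lambda u,v,z:onplane("wrist",np.array([182+u/2.857,115+v/2.857]),z,m)
a,b=f(84,222,.088),f(310,159,.088); print("centre",(a+b)/2,"green yaw",np.degrees(np.arctan2(*(b-a)[[1,0]])),np.linalg.norm(b-a))
a,b=f(198,212,.09),f(192.5,130,.09);print("slot yaw",np.degrees(np.arctan2(*(b-a)[[1,0]])), a,b)
plan(np.r_[cover([*np.load("box2.npy"),0],[[.165,-.08,0]])[0][:2],.15],66)
E
```

```text
centre [ 0.56558216 -0.04642834  0.088     ] green yaw -10.368214980487023 0.08027954040544773
slot yaw 67.23285245296123 [ 0.56316196 -0.05297778  0.09      ] [ 0.57412124 -0.02686478  0.09      ]
t 18.0 pos [ 0.5665 -0.0476  0.2053] yaw 63.88 shift cm [0.09 0.01 5.53] dist 5.5 turn_z -2.12 F [-0.3 -0.4 -1.8] op 0.177 tiltz [ 8.e-04 -0.e+00 -1.e+00] q [-16.  27.  91.   0.  61.  10.]
```

Emit:
send_rows:
  moves:
    - [[0,0,-2.2,0.08,0,1.5,-1],[0,0,0,0,0,1.5,-1],[0,0,0,0,0,0.7,-1],[0,0,0,0,0,0,-1],[0,0,0,0,0,0,-1]]

```text
time_s: 18.5
position: [0.5671, -0.0451, 0.1683]
tcp_rot: [[0.4, 0.917, 0.001], [0.917, -0.4, -0.0], [0.0, 0.001, -1.0]]
force: [-0.3, 0.3, -0.8]
opening: 0.182
```

```bash
python3 -c "
from h import *
plan([.5663,-.0467,.150],66)"
```

```text
t 18.5 pos [ 0.5671 -0.0451  0.1683] yaw 66.44 shift cm [-0.18 -0.01  1.83] dist 1.8 turn_z 0.44 F [-0.3  0.3 -0.8] op 0.182 tiltz [ 7.e-04 -1.e-04 -1.e+00] q [-16.  30.  93.   0.  57.   8.]
```

Emit:
send_rows:
  moves:
    - [[0,0,0,-0.15,0,0.5,-1],[0,0,0,0,0,0.4,-1],[0,0,0,0,0,0.3,-1],[0,0,0,0,0,0.2,-1],[0,0,0,0,0,0.1,-1]]

```text
time_s: 19.0
position: [0.5659, -0.0471, 0.1527]
tcp_rot: [[0.4, 0.916, -0.0], [0.916, -0.4, 0.0], [-0.0, -0.0, -1.0]]
force: [-0.0, 0.3, -0.8]
opening: 0.185
```

Emit:
send_rows:
  moves:
    - [[0,0,0,0,0,0.15,-1],[0,0,0,0,0,0.1,-1],[0,0,0,0,0,0,-1],[0,0,0,0,0,0,-1],[0,0,0,0,0,0,-1]]

```text
time_s: 19.5
position: [0.5661, -0.0471, 0.1505]
tcp_rot: [[0.4, 0.916, 0.0], [0.916, -0.4, -0.0], [0.0, 0.0, -1.0]]
force: [-0.9, 0.3, -0.9]
opening: 0.178
```

```bash
python3 -c "
from h import *
plan([.5663,-.0467,.150],-18); print(readout.read_state()['moment'])"
```

```text
t 19.5 pos [ 0.5661 -0.0471  0.1505] yaw 66.42 shift cm [0.04 0.   0.05] dist 0.1 turn_z 84.42 F [-0.9  0.3 -0.9] op 0.178 tiltz [ 2.e-04 -1.e-04 -1.e+00] q [-16.  31.  94.   0.  54.   8.]
[-0.03085577 -0.03207349  0.00797705]
```

Seated about 11 mm deep, with no force. Turning.

Emit:
send_rows:
  moves:
    - [[0,0,6,0,0,0.05,-1],[0,0,7,0,0,0,-1],[0,0,7,0,0,0,-1],[0,0,7,0,0,0,-1],[0,0,7,0,0,0,-1]]

```text
time_s: 20.0
position: [0.5651, -0.0465, 0.1499]
tcp_rot: [[0.846, 0.532, -0.002], [0.532, -0.846, 0.001], [-0.001, -0.002, -1.0]]
force: [-1.0, 1.2, 0.6]
opening: 0.179
```

Emit:
send_rows:
  moves:
    - [[0,0,7,0,0,0,-1],[0,0,7,0,0,0,-1],[0,0,7,0,0,0,-1],[0,0,7,0,0,0,-1],[0,0,7,0,0,0,-1]]

```text
time_s: 20.5
position: [0.5648, -0.046, 0.1499]
tcp_rot: [[0.999, -0.05, -0.003], [-0.05, -0.999, 0.002], [-0.003, -0.002, -1.0]]
force: [-1.5, 2.5, 0.8]
opening: 0.187
```

Emit:
send_rows:
  moves:
    - [[0,0,5,0,0,0,-1],[0,0,5,0,0,0,-1],[0,0,3,0,0,0,-1],[0,0,2,0,0,0,-1],[0,0,2,0,0,0,-1]]

```text
time_s: 21.0
position: [0.5648, -0.0457, 0.1499]
tcp_rot: [[0.942, -0.336, -0.003], [-0.336, -0.942, 0.002], [-0.003, -0.001, -1.0]]
force: [-1.7, 3.7, 0.0]
opening: 0.181
```

```bash
python3 -c "
from h import *
plan([.5663,-.0467,.150],-23); print(readout.read_state()['moment'])"
```

```text
t 21.0 pos [ 0.5648 -0.0457  0.1499] yaw -19.66 shift cm [ 0.17  0.05 -0.01] dist 0.2 turn_z 3.34 F [-1.7  3.7  0. ] op 0.181 tiltz [-0.0026  0.0025 -1.    ] q [-16.  31.  94.   0.  54.  94.]
[0.7537029  0.28082507 0.10684547]
```

Emit:
send_rows:
  moves:
    - [[0,0,2,0,0,0,-1],[0,0,1.5,0,0,0,-1],[0,0,1,0,0,0,-1],[0,0,0,0,0,0,-1],[0,0,0,0,0,0,-1]]

```text
time_s: 21.5
position: [0.5651, -0.0461, 0.1499]
tcp_rot: [[0.913, -0.407, -0.002], [-0.407, -0.913, 0.002], [-0.003, -0.001, -1.0]]
force: [-2.6, 4.3, 2.3]
opening: 0.188
```

```bash
python3 -c "
from h import *
plan([.5663,-.0467,.150],-23); print(readout.read_state()['moment'])"
```

```text
t 21.5 pos [ 0.5651 -0.0461  0.1499] yaw -24.02 shift cm [ 0.14  0.01 -0.01] dist 0.1 turn_z -1.02 F [-2.6  4.3  2.3] op 0.188 tiltz [-0.0021  0.0015 -1.    ] q [-16.  31.  94.   0.  54.  98.]
[1.13416111 0.61307978 0.70827244]
```

Emit:
send_rows:
  moves:
    - [[0,0,-6,0,0,0,-1],[0,0,-5.5,0.05,0,0,-1],[0,0,0,0,0,-1,-1],[0,0,0,0,0,-4,-1],[0,0,0,0,0,-4,-1]]

```text
time_s: 22.0
position: [0.5667, -0.0482, 0.2408]
tcp_rot: [[0.975, -0.221, -0.0], [-0.221, -0.975, -0.001], [-0.0, 0.001, -1.0]]
force: [1.0, 0.1, -0.7]
opening: 0.18
```

Emit:
send_rows:
  moves:
    - [[0,0,-8.5,0,0,0,-1],[0,0,-8.5,0,0,0,-1],[0,0,-8.5,0,0,0,-1],[0,0,-8.5,0,0,0,-1],[0,0,-8.5,0,0,0,-1]]

```text
time_s: 22.5
position: [0.5675, -0.0484, 0.2411]
tcp_rot: [[0.865, 0.501, 0.003], [0.501, -0.865, -0.002], [0.002, 0.003, -1.0]]
force: [0.3, 0.1, -1.0]
opening: 0.18
```

Emit:
send_rows:
  moves:
    - [[0,0,-8.5,0,0,0,-1],[0,0,-8.5,0,0,0,-1],[0,0,-8.5,0,0,0,-1],[0,0,-8.5,0,0,0,-1],[0,0,-8.5,0,0,0,-1]]

```text
time_s: 23.0
position: [0.5675, -0.0484, 0.241]
tcp_rot: [[0.3, 0.954, 0.003], [0.954, -0.3, -0.002], [-0.001, 0.003, -1.0]]
force: [-1.0, -0.1, -1.4]
opening: 0.184
```

```bash
python3 -c "
from h import *
plan([.4133,.3432,.23],153.2)"
```

```text
t 23.0 pos [ 0.5675 -0.0484  0.241 ] yaw 72.57 shift cm [ 32.75 -26.44   0.97] dist 42.1 turn_z -80.63 F [-1.  -0.1 -1.4] op 0.184 tiltz [ 0.0028 -0.0021 -1.    ] q [-16.  25.  89.  -0.  66.   1.]
```

Emit:
send_rows:
  moves:
    - [[0,0,0,3.6,-2.9,0,-1],[0,0,0,3.6,-2.9,0,-1],[0,0,0,3.6,-2.9,0,-1],[0,0,0,3.6,-2.9,0,-1],[0,0,0,3.6,-2.9,0,-1]]

```text
time_s: 23.5
position: [0.4833, 0.169, 0.2411]
tcp_rot: [[0.306, 0.952, 0.004], [0.952, -0.306, -0.001], [0.001, 0.004, -1.0]]
force: [0.6, -0.0, 0.1]
opening: 0.181
```

Emit:
send_rows:
  moves:
    - [[0,0,0,3.6,-2.9,0,-1],[0,0,0,3.6,-2.9,0,-1],[0,0,0,3.6,-2.9,0,-1],[0,0,0,3.6,-2.9,0,-1],[0,0,-8,0,0,0,-1]]

```text
time_s: 24.0
position: [0.4145, 0.3452, 0.2412]
tcp_rot: [[0.161, 0.987, 0.003], [0.987, -0.161, 0.003], [0.004, 0.003, -1.0]]
force: [0.0, -0.1, -1.3]
opening: 0.184
```

Emit:
send_rows:
  moves:
    - [[0,0,-8.1,0,0,0,-1],[0,0,-8.1,0,0,0,-1],[0,0,-8.1,0,0,0,-1],[0,0,-8.1,0,0,0,-1],[0,0,-8.1,0,0,0,-1]]

```text
time_s: 24.5
position: [0.417, 0.3404, 0.241]
tcp_rot: [[-0.516, 0.857, 0.004], [0.857, 0.516, 0.001], [-0.001, 0.003, -1.0]]
force: [0.1, 0.4, -1.6]
opening: 0.18
```

Emit:
send_rows:
  moves:
    - [[0,0,-8.1,0,0,0,-1],[0,0,-8.1,0,0,0,-1],[0,0,-8.1,0,0,0,-1],[0,0,-8,0,0,0,-1],[0,0,0,0,0,0,-1]]

```text
time_s: 25.0
position: [0.4169, 0.3404, 0.2409]
tcp_rot: [[-0.891, 0.453, 0.003], [0.453, 0.891, 0.001], [-0.003, 0.002, -1.0]]
force: [-0.5, -0.6, -0.2]
opening: 0.18
```

```bash
python3 - <<'E'
from h import *
plan([.4133,.3432,.14],153.2)
s=readout.read_state(); tip=s["position"]+s["tcp_rot"]@[0,0,.0597]
a=capture("scene"); b=capture("side")
def crop(im,c,r): 
    x,y=np.clip(np.array(c).astype(int),r,[511-r,383-r]); print("crop origin",x-r,y-r,"scale",400/(2*r)); return cv2.resize(im[y-r:y+r,x-r:x+r],(400,400),interpolation=2)
cv2.imwrite("pics/j3.png",np.hstack([crop(a,proj("scene",[.58,.03,.1])[0],60),crop(b,proj("side",[.414,.343,.1])[0],50)]))
print("tip side",proj("side",tip),"stand top",proj("side",[.4139,.3427,.035]))
E
```

```text
t 25.0 pos [0.4169 0.3404 0.2409] yaw 153.05 shift cm [ 0.47  0.07 10.09] dist 10.1 turn_z -0.15 F [-0.5 -0.6 -0.2] op 0.18 tiltz [ 3.1e-03  5.0e-04 -1.0e+00] q [ 27.  22.  93.  -0.  64. -36.]
crop origin 198 139 scale 3.3333333333333335
crop origin 131 226 scale 4.0
tip side [[179.18960047 259.13441575]] stand top [[184.12981752 288.11703576]]
```

View pics/j3.png

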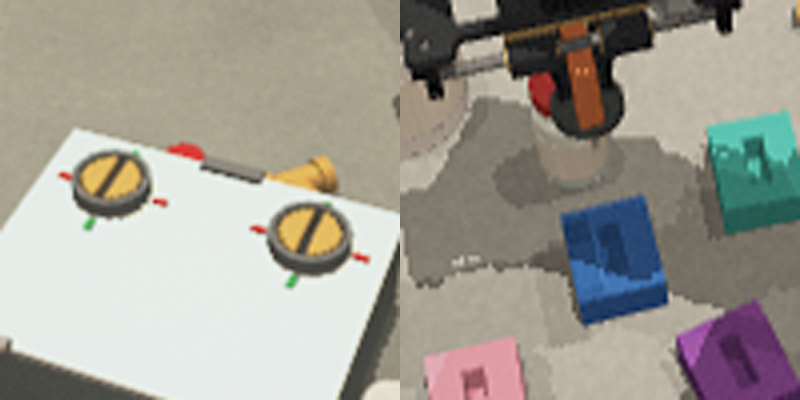

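Both slots now lie along the green marks and the key hangs straight in the jaws. Next: lowering it into the stand.

Emit:
send_rows:
  moves:
    - [[0,0,0,0.45,0.05,3.5,-1],[0,0,0,0,0,3.5,-1],[0,0,0,0,0,3.3,-1],[0,0,0,0,0,0,-1],[0,0,0,0,0,0,-1]]

```text
time_s: 25.6
position: [0.4122, 0.343, 0.1372]
tcp_rot: [[-0.892, 0.452, -0.0], [0.452, 0.892, -0.0], [-0.0, -0.0, -1.0]]
force: [0.3, -0.1, -1.1]
opening: 0.181
```

```bash
python3 -c "
from h import *
plan([.4133,.3432,.067],153.2)"
```

```text
t 25.6 pos [0.4122 0.343  0.1372] yaw 153.11 shift cm [-0.09  0.07  7.02] dist 7.0 turn_z -0.09 F [ 0.3 -0.1 -1.1] op 0.181 tiltz [-0.e+00 -1.e-04 -1.e+00] q [ 28.  30. 100.  -0.  50. -35.]
```

Emit:
send_rows:
  moves:
    - [[0,0,0,-0.07,0.05,2,-1],[0,0,0,0,0,1.5,-1],[0,0,0,0,0,1.2,-1],[0,0,0,0,0,0.8,-1],[0,0,0,0,0,0.6,-1]]

```text
time_s: 26.1
position: [0.4133, 0.3434, 0.0764]
tcp_rot: [[-0.893, 0.451, 0.002], [0.451, 0.893, 0.001], [-0.001, 0.001, -1.0]]
force: [0.1, -0.3, -1.2]
opening: 0.182
```

Emit:
send_rows:
  moves:
    - [[0,0,0,0,0,0.5,-1],[0,0,0,0,0,0.25,-1],[0,0,0,0,0,0.1,-1],[0,0,0,0,0,0,-1],[0,0,0,0,0,0,-1]]

```text
time_s: 26.6
position: [0.4128, 0.3432, 0.0677]
tcp_rot: [[-0.893, 0.451, 0.0], [0.451, 0.893, 0.0], [-0.0, 0.0, -1.0]]
force: [0.1, -0.7, -1.0]
opening: 0.178
```

```bash
python3 -c "
from h import *
plan([.4133,.3432,.067],153.2)"
```

```text
t 26.6 pos [0.4128 0.3432 0.0677] yaw 153.22 shift cm [-0.05  0.03  0.07] dist 0.1 turn_z 0.02 F [ 0.1 -0.7 -1. ] op 0.178 tiltz [ 5.e-04  3.e-04 -1.e+00] q [ 28.  37. 102.   0.  41. -35.]
```

Emit:
send_rows:
  moves:
    - [[0,0,0,0,0,0.1,-1],[0,0,0,0,0,0,-1],[0,0,0,0,0,0,-0.3],[0,0,0,0,0,0,0],[0,0,0,0,0,0,0]]

```text
time_s: 27.1
position: [0.4126, 0.3431, 0.0665]
tcp_rot: [[-0.893, 0.451, 0.0], [0.451, 0.893, 0.0], [-0.0, 0.0, -1.0]]
force: [-0.0, 0.6, 0.9]
opening: 0.372
```

Emit:
send_rows:
  moves:
    - [[0,0,0,0,0,0,0],[0,0,0,0,0,0,0],[0,0,0,0,0,0,0],[0,0,0,0,0,-1,0],[0,0,0,0,0,-2,0]]

```text
time_s: 27.6
position: [0.4116, 0.3425, 0.096]
tcp_rot: [[-0.893, 0.451, -0.003], [0.451, 0.893, -0.002], [0.002, -0.003, -1.0]]
force: [1.4, 0.0, 0.8]
opening: 0.504
```

Emit:
send_rows:
  moves:
    - [[0,0,0,0,0,-4,0],[0,0,0,0,0,-4,0],[0,0,0,0,0,-4,0],[0,0,0,0,0,-4,0],[0,0,0,0,0,0,0]]

```text
time_s: 28.1
position: [0.4158, 0.345, 0.2632]
tcp_rot: [[-0.893, 0.45, 0.012], [0.45, 0.893, 0.007], [-0.008, 0.011, -1.0]]
force: [0.4, -0.4, -0.1]
opening: 0.502
```

```bash
python3 - <<'E'
from h import *
plan([.4133,.3432,.3])
a=capture("scene"); b=capture("side")
def crop(im,c,r): 
    x,y=np.clip(np.array(c).astype(int),r,[511-r,383-r]); return cv2.resize(im[y-r:y+r,x-r:x+r],(400,400),interpolation=2)
cv2.imwrite("pics/fin.png",np.hstack([cv2.resize(a,(533,400))[:,:400],crop(b,proj("side",[.42,.33,.05])[0],60)]))
cv2.imwrite("pics/fin.png",np.hstack([crop(a,(250,190),180),crop(b,proj("side",[.42,.33,.05])[0],60)]))
E
```

```text
t 28.1 pos [0.4158 0.345  0.2632] yaw 153.23 shift cm [ 0.12 -0.23 -3.69] dist 3.7 turn_z None F [ 0.4 -0.4 -0.1] op 0.502 tiltz [ 0.0122  0.0065 -0.9999] q [ 28.  21.  92.   0.  67. -35.]
```

View pics/fin.png

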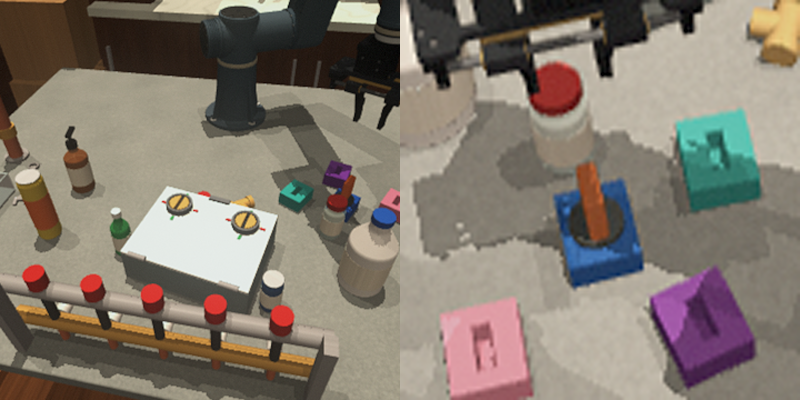

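```bash
python3 -c "
from h import *
print(bot.hand_in())"
```

```text
the job is handed in; nothing more can be done
None
```

The job is handed in, at about 28 s on the robot's clock. The cover is shut, both cams are turned to their green marks, and the key is back upright in the blue stand.

- **Cover:** I pushed the middle of its free edge down with closed fingers. It met solid resistance of about 9 N at z = 0.088 m, the shut height. It looks flat on the box in the last picture.
- **Cams:** I turned each one clockwise with the blade about 11 mm down in the 11.5 mm slot. The turning moment rose from about 0.1–0.2 N m to 0.6 N m on the left cam and 0.7 N m on the right, which shows each had reached its stop. After both were turned, a picture showed both slots along the green marks.
- **Key:** The last side picture shows it standing upright in the blue stand with its collar on top. The gripper had let go and was about 16 cm clear above it.
- **Other things on the worktop:** None looked displaced in the final pictures. I judged that by eye and did not measure their positions.

No check failed or disagreed. The first estimate of the box position was a few millimetres off, and I corrected it from the wrist camera before using the key.

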